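# Square a blank into the drilling fixture and clamp it

### The job

Slide the aluminium blank over the fixture plate until it sits square and flush against both steel fence bars, in the corner they form, keeping it flat on the plate all the way. Then swing the red handle of the toggle clamp down over centre, as far as it goes, so that the rubber pad holds the blank against the plate, and let go. Leave the bottle, brush, calliper and drill stand as they are.

Things in the scene. Friction and masses are not known exactly. Their poses are not given: they have to be found in the camera images.
- fixture: Fixture bolted to the bench: dark steel plate 200 x 290 x 15 mm (x, y, z), origin under its centre on the bench. Fence bar along y on its +x side, 105 mm long; end-stop bar along x on its +y side, 70 mm; both 16 mm thick, 12 mm high above the plate. Behind the end stop a toggle clamp in the plane x = 20 mm: arm pivot at y 62, z 41 mm, arm towards -y over the stop, handle towards +y
- fence_corner (a point): Corner on the plate's top face (15 mm above the bench) where the inner faces of the two bars would meet (both stop 10 mm short of it), at fixture x 65, y 30 mm; axes as the fixture's. The blank belongs on its -x, -y side: long edge along the fence bar, short edge on the end stop
- blank: Loose aluminium blank 90 x 120 x 16 mm (x, y, z), about 0.46 kg, lying on the plate; origin at the centre of its underside. Too wide to grasp; push it by its edges. Seated, its origin is 45 mm (x) and 60 mm (y) from the corner and its axes are parallel to the fixture's
- handle_grip (a point): Middle of the red grip (82 mm long, 17 to 21 mm thick), 100 mm from the handle's pivot; its -x axis points along the grip to the free end, 40 mm away; z is its upper side when down. It swings in the vertical plane fixture x = 20 mm, nearly in a circle. Open (start): 78 degrees above level, middle at fixture y 114, z 128 mm. Shut: about level, y 190, z 57 mm, free end to +y
- clamp_handle (a joint): Handle angle against the clamp arm: 0 open (start), 2.20 at dead centre, 2.26 rad fully shut on its stop. It stays where it is left while open; the last 0.4 rad or so press the sprung rubber pad onto the blank (some 5 to 10 N at the grip), then it passes over centre onto its stop
- clamp_pad: Black rubber pad, 20 mm wide, on a sprung spindle at the end of the clamp arm, 76 mm from the arm's pivot; origin at the centre of its pressing face. Shut, it stands on the blank at about fixture x 20, y -15 mm and presses with about 25 N
- oil_bottle: Cream dropper bottle, 44 mm wide, 122 mm high, standing on the bench beyond the fence; origin at the centre of its foot. Leave it
- chip_brush: Small hand brush lying on the bench on the fixture's -y side. Leave it
- calliper: Digital calliper, 230 mm long, lying on the bench on the fixture's +y side. Leave it
- drill_stand: Blue drill stand 60 x 100 x 22 mm with ten upright drills, on the bench beyond the fence. Leave it
Not all that is in view belongs to the job. Of the things that look like the blank, the largest one is meant.

How it is judged:
By the outcome, as a careful person would: the job done as asked, in the order asked, and still so for the second after the job is handed in, with the robot touching nothing.
It also fails if it takes over 64 s, if anything falls off the work surface, if the arm or the gripper's body presses on something with over 40 N, if the wrist force passes 120 N, or if a joint passes its speed limit or range.

### The arm

A 7-joint arm with a two-finger parallel gripper is mounted at the origin on the work surface. World frame = base frame: x ahead of the robot, y to its left, z up, the work surface at z = 0. Lengths are in m, angles in rad, forces in N, time in s.
With the tool pointing down it reaches from about 0.35 to 0.9 m from the base axis. Payload 8.1 kg.
Tool frame: the origin (TCP) lies at the centre of the arm's flange, where the gripper is bolted on; the fingertips stand 178 mm ahead of it and the grasp point (between the pads) lies 159 mm ahead of it; z points along the fingers, y is the line along which they close (so a half turn about z gives the same grasp; the last joint's range is limited). The gripper opens to 92 mm and grips with 3 to 60 N. Pads are 19 mm wide; open, the fingers measure 130 mm over their backs; the gripper's body (75 mm by 190 mm) begins 47 mm behind the grasp point.
Start: joints at [-1.358, 0.434, 0.025, 1.573, -0.012, 1.134, -0.075], TCP at [0.194, 0.594, 0.405] pointing down, gripper open.
Joint ranges: [-2.62, 2.62], [-0.44, 2.09], [-1.27, 1.32], [0.08, 2.57], [-1.32, 4.46], [0.12, 2], [-2.74, 2.74]. Speed limits (rad/s): [2.22, 2.22, 3.01, 3.01, 3.14, 3.14, 3.14].

### API

Orientations are given as a rotation vector (axis times angle).
In Python, from cell import arm gives the robot as it stands. The module is installed in compiled form; this text tells all that it offers.
- The arm moves only by the shell command python3 -m inch 'ROWS' [FORCE]. ROWS is text: rows parted by semicolons, each of 5 numbers parted by spaces: the shift along the tool's x, y, z in m, then the turn about the tool's z in rad, then the finger opening in m, from 0 to 0.0918. In form: x y z roll fingers; .... A call has 1 to 5 rows; each row is the pose to reach, as a shift and turn from the pose commanded when the call began, along the tool's axes at that moment; what a row does not reach only later rows make up. A row lasts 1/10 s, in which the tool goes at most 50 mm and 8.59 degrees, less where a joint would pass 70% of its speed; a pose out of reach is approached as far as the arm can. A call with a gripper value outside its range is refused whole. The fingers move at their own pace and stop on an object; FORCE is the grip in N (left out, the last holds). Time passes only in rows, so rows that repeat a pose let the fingers close. It gives the time, the measured TCP pose, the force, the opening and the grip force at its end, in the units of the state.
- arm.observe(): the state, without advancing time (a new reading comes with each control period).
- arm.get_image(name): name is "scene" or "top" or "wrist"; returns the picture (480x640x3 uint8, red, green, blue); there is no depth.
- arm.get_calibration(name): a dict with "intrinsics" (3x3 intrinsics, pixels), "distortion" ([k1, k2, p1, p2, k3] as OpenCV has them; the pictures are not rectified), "pose" (4x4, takes a point from camera to world coordinates). Camera axes: x right, y up, looking along -z (the intrinsics and any distortion apply to the point x, -y, -z); pixel columns grow to the right and rows downward; lengths in m; the calibration is good to about 2 mm. A picture is of the moment at which its call begins: read the wrist's pose just before it. get_calibration takes no time and is no camera call; for the wrist camera it gives the pose at the moment of the call.
- arm.sign_off(): hands the job in; it is judged then, once.
Trained networks look in the newest picture that a camera, given by its name, has taken for a name from the list of things; names that differ only in an ending like _2 or _b are one class to them, and where a whole thing is asked for, a point or a joint stands for the part that bears it (a point fixed in the world has none). Each returns a list of dicts, best first, with "conf" (0 to 1); they miss things now and then, are a little off and sometimes report something else, mostly with a low value. They report only what shows in the picture. A call takes as long as a camera call. They do not tell look-alikes from the thing itself.
- arm.look_for(camera, query): "point" ([row, column] in pixels, amid what is visible of it).
- arm.silhouettes(camera, query): "region" (480x640 bool, what is visible of it) and "point" ([row, column] in pixels, amid what is visible of it).
- arm.place_of(camera, query): "point" ([row, column] in pixels: a listed point, or the origin of a listed thing).
The state is a dict: "clock": time; "joints": joint angles; "dq": joint speeds; "joint_efforts": joint torques, N m; "position": TCP position; "ee_rot": TCP orientation; "force": force on the tool from outside, world axes, zero at the start; "ft_torque": the same for the moment, N m; "width": opening from 0.0 (shut) to 1.0 (fully open); "gripper_force": force on a finger pad.
Only numpy, scipy, OpenCV 4.12 (cv2) and the standard library are available. Lean on these libraries where they do the work, as an engineer would, in place of code of your own. Each camera call takes 0.05 s, during which the arm holds its last target. There are 200 camera calls.

## Working session

There is one attempt and no reset: what is moved stays moved. The work goes in short steps, Python scripts to look and compute and a shell command to move; the robot and the scene stay as the last step left them, time stands still between calls to the robot, and variables do not carry over. Pictures are saved under pics/ and viewed, at most 10 in all, crops included, and the job is handed in when it is done.

```bash
mkdir -p pics; ls
cat > h.py <<'E'
from cell import arm
import numpy as np, cv2
from scipy.spatial.transform import Rotation as R
def ray(cam,pt,cal=None):
    c=cal or arm.get_calibration(cam); K=np.array(c["intrinsics"]);D=np.array(c["distortion"]);T=np.array(c["pose"])
    u=cv2.undistortPoints(np.array([[[pt[1],pt[0]]]],float),K,D)[0,0]
    return T[:3,3],T[:3,:3]@np.array([u[0],-u[1],-1])
def atz(cam,pt,z,cal=None):
    o,d=ray(cam,pt,cal); return o+d*(z-o[2])/d[2]
def proj(cam,P):
    c=arm.get_calibration(cam); K=np.array(c["intrinsics"]);D=np.array(c["distortion"]);T=np.array(c["pose"])
    q=(np.atleast_2d(P)-T[:3,3])@T[:3,:3]; q=q*[1,-1,-1]
    return cv2.projectPoints(q,np.zeros(3),np.zeros(3),K,D)[0][:,0]
def save(cam,n):
    im=arm.get_image(cam); cv2.imwrite(f"pics/{n}.png",im[:,:,::-1]); return im
E
python3 - <<'E'
from h import *
s=arm.observe(); print(s)
for c in ("top","scene"):
    save(c,c+"0"); 
    print(c,np.round(arm.get_calibration(c)["pose"],3).tolist())
    for q,z in (("fixture",0),("fence_corner",.015),("blank",.015),("handle_grip",.128),("clamp_pad",.06)):
        for r in arm.place_of(c,q)[:3]: print(c,q,round(r["conf"],2),np.round(r["point"]),np.round(atz(c,r["point"],z),3))
E
```

```text
pics
{'clock': 0.0, 'joints': array([-1.35761406,  0.43521435,  0.02493512,  1.57410271, -0.01160199,
        1.13398334, -0.07509157]), 'dq': array([-0.00128912,  0.00168252,  0.0008323 ,  0.0009819 ,  0.00127334,
        0.00082141,  0.00060003]), 'joint_efforts': array([-2.80430868e-04, -6.67831135e+01,  9.84704420e-01, -3.14475095e+01,
       -6.06365525e-02,  4.25726152e-02,  1.64898338e-04]), 'position': array([0.19403928, 0.59386961, 0.4039475 ]), 'ee_rot': array([-4.93995174e-01, -3.10238595e+00,  2.44753879e-03]), 'force': array([ 0.00308816, -0.77007271,  0.05798743]), 'ft_torque': array([-0.00499246, -0.05647672, -0.00998129]), 'gripper_force': 0.0, 'width': 0.9999536980212126}
top [[0.01, 0.985, -0.171, 0.353], [-1.0, 0.008, -0.01, -0.002], [-0.009, 0.171, 0.985, 1.385], [0.0, 0.0, 0.0, 1.0]]
top fixture 0.9 [244. 345.] [ 0.575 -0.071  0.   ]
top fence_corner 0.91 [225. 325.] [ 0.621 -0.02   0.015]
top blank 0.75 [335. 369.] [ 0.344 -0.129  0.015]
top blank 0.62 [317. 463.] [ 0.388 -0.367  0.015]
top blank 0.22 [243. 346.] [ 0.574 -0.072  0.015]
top handle_grip 0.54 [235. 297.] [0.574 0.048 0.128]
top clamp_pad 0.52 [231. 342.] [ 0.597 -0.059  0.06 ]
scene [[0.259, -0.816, 0.517, 1.107], [0.966, 0.218, -0.139, -0.164], [0.001, 0.535, 0.845, 0.961], [0.0, 0.0, 0.0, 1.0]]
scene fixture 0.63 [262. 292.] [ 0.564 -0.068  0.   ]
scene fence_corner 0.79 [278. 316.] [ 0.622 -0.029  0.015]
scene fence_corner 0.68 [247. 299.] [ 0.539 -0.046  0.015]
scene fence_corner 0.21 [338. 288.] [ 0.738 -0.116  0.015]
scene blank 0.94 [221. 138.] [ 0.378 -0.381  0.015]
scene blank 0.75 [267. 267.] [ 0.57  -0.123  0.015]
scene blank 0.61 [188. 248.] [ 0.351 -0.12   0.015]
scene handle_grip 0.7 [219. 345.] [0.567 0.044 0.128]
scene clamp_pad 0.65 [246. 293.] [ 0.561 -0.062  0.06 ]
```

View pics/top0.png

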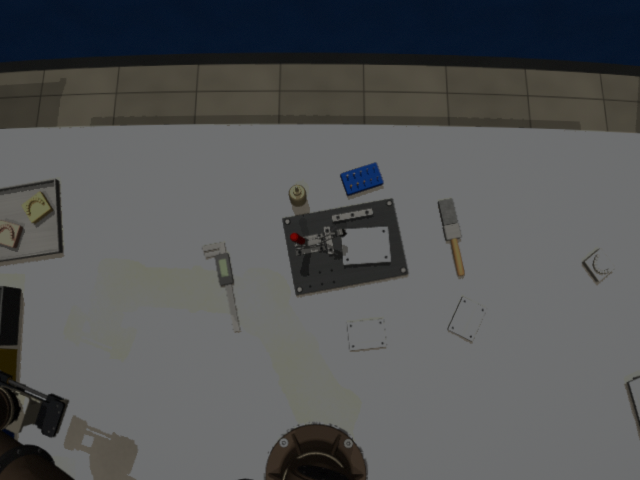

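View pics/scene0.png

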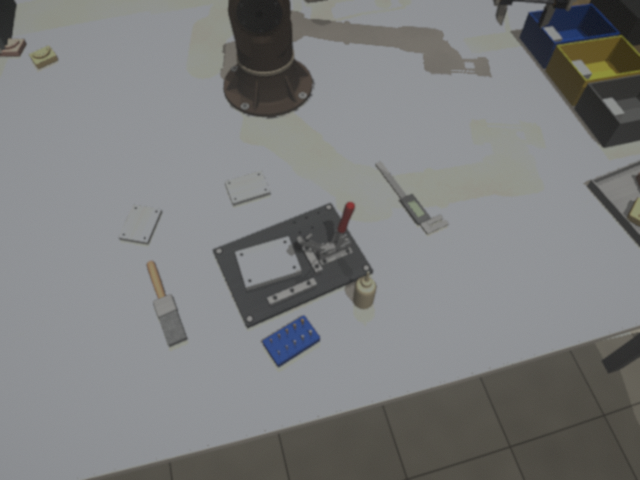

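The top view shows the fixture around [245,345], slightly rotated, with the blank on it at [245,367]. The handle (red) is at [237,295], and two look-alike plates lie on the bench at [335,367] and [318,467]. The scene view agrees.

```bash
cat >> h.py <<'E'
def go(target,yaw=None):
    "print tool-frame shift; yaw = world angle of tool x axis"
    s=arm.observe(); M=R.from_rotvec(s["ee_rot"]).as_matrix()
    d=M.T@(np.array(target)-s["position"]); y0=np.arctan2(M[1,0],M[0,0])
    print("shift",np.round(d,4),"yaw now",round(y0,4),"roll",None if yaw is None else round((-(yaw-y0)+np.pi)%(2*np.pi)-np.pi,4),"tool z",np.round(M[:,2],3),"pos",np.round(s["position"],4),"t",round(s["clock"],2))
E
python3 - <<'E'
from h import *
for r in arm.silhouettes("top","fixture")[:1]:
    m=r["region"].astype(np.uint8); rc=cv2.boxPoints(cv2.minAreaRect(cv2.findNonZero(m)))
    print(r["conf"],[np.round(atz("top",(p[1],p[0]),.012),3).tolist() for p in rc])
T=np.array(arm.get_calibration("wrist")["pose"]);s=arm.observe();M=R.from_rotvec(s["ee_rot"]).as_matrix()
print("cam in tool",np.round(M.T@(T[:3,3]-s["position"]),3),np.round(M.T@T[:3,:3],3).tolist())
print(np.round(M,3).tolist())
go([.5,-.07,.45],0)
E
```

```text
0.71 [[0.639, 0.094, 0.012], [0.697, -0.198, 0.012], [0.495, -0.231, 0.012], [0.44, 0.054, 0.012]]
cam in tool [ 0.08  -0.001  0.02 ] [[0.001, 0.956, 0.293], [1.0, -0.001, -0.001], [-0.001, 0.293, -0.956]]
[[-0.951, 0.311, 0.0], [0.311, 0.951, 0.0], [-0.0, 0.0, -1.0]]
shift [-0.497  -0.5362 -0.0453] yaw now 2.8256 roll 2.8256 tool z [ 0.  0. -1.] pos [0.1942 0.5941 0.4048] t 0.65
```

```bash
A='-.18 -.174 0 0 0.09'; for i in 1 2 3; do python3 -m inch '-.036 -.035 0 0 0.09; -.072 -.07 0 0 0.09; -.108 -.105 0 0 0.09; -.144 -.14 0 0 0.09; -.18 -.174 0 0 0.09' | tail -2; done
python3 -c "
from h import *
go([.56,-.10,.42],1.766)"
```

```text
width: 0.98
gripper_force: 0.0
width: 0.98
gripper_force: 0.0
width: 0.98
gripper_force: 0.0
shift [-0.023  -0.0232 -0.015 ] yaw now 2.8261 roll 1.0601 tool z [ 0.001  0.    -1.   ] pos [ 0.5453 -0.0708  0.405 ] t 2.15
```

```bash
python3 -m inch '-.01 -.01 -.01 .15 .09;-.023 -.023 -.015 .3 .09;-.023 -.023 -.015 .45 .09;-.023 -.023 -.015 .6 .09;-.023 -.023 -.015 .75 .09' >/dev/null; python3 -m inch '0 0 0 .15 0.05;0 0 0 .31 0.05;0 0 0 .31 0.05' | head -30
python3 - <<'E'
from h import *
go([.56,-.1,.42],1.766)
c=arm.get_calibration("wrist"); save("wrist","w1")
for q,z in (("fixture",0),("fence_corner",.015),("blank",.015),("handle_grip",.128),("clamp_pad",.06),("oil_bottle",.0),("drill_stand",0)):
    for r in arm.place_of("wrist",q)[:3]: print(q,round(r["conf"],2),np.round(r["point"]),np.round(atz("wrist",r["point"],z,c),4))
E
```

```text
clock: 2.95
position: [0.5595, -0.0977, 0.4197]
ee_rot: [1.998, 2.425, -0.0]
force: [-0.6, 0.3, -0.1]
width: 0.771
gripper_force: 0.0
shift [-0.0024  0.     -0.0003] yaw now 1.7633 roll -0.0027 tool z [ 0. -0. -1.] pos [ 0.5595 -0.0977  0.4197] t 2.95
fixture 0.72 [176. 334.] [ 0.5667 -0.0676  0.    ]
fence_corner 0.56 [149. 396.] [ 0.6221 -0.0268  0.015 ]
blank 0.8 [187. 126.] [ 0.3528 -0.1183  0.015 ]
blank 0.77 [226. 327.] [ 0.5688 -0.1197  0.015 ]
handle_grip 0.72 [ 30. 371.] [0.5634 0.0465 0.128 ]
clamp_pad 0.89 [186. 357.] [ 0.5858 -0.0653  0.06  ]
oil_bottle 0.93 [ 81. 479.] [0.6906 0.0545 0.    ]
oil_bottle 0.2 [150. 395.] [ 0.6237 -0.0287  0.    ]
drill_stand 0.91 [244. 479.] [ 0.7446 -0.1111  0.    ]
```

View pics/w1.png

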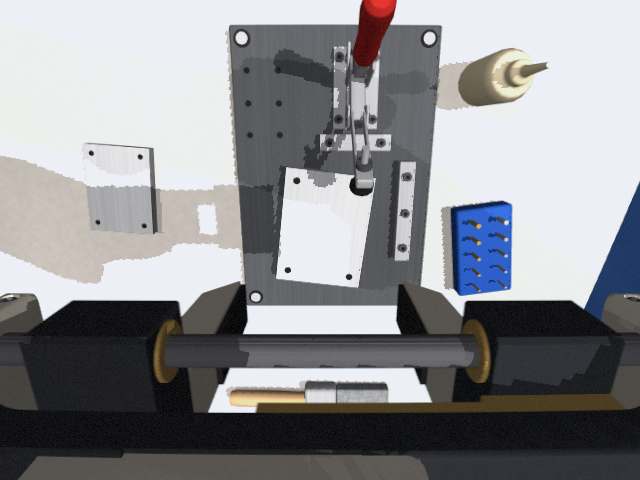

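The wrist view shows the blank rotated on the plate with top corners at about (287,167), (374,178), (357,288), (276,278) in col,row. The pad is at (361,187), the end stop's inner edge at row 151 and the fence's inner edge at col 397.

```bash
cat >> h.py <<'E'
FY=None
def fix(): 
    import json; v=json.load(open("fix.json")); return np.array(v[:2]),v[2]
def toF(P):
    o,a=fix(); P=np.asarray(P); r=np.array([[np.cos(a),np.sin(a)],[-np.sin(a),np.cos(a)]])
    return r@(P[:2]-o)
def toW(x,y,z=0):
    o,a=fix(); return np.r_[o+np.array([[np.cos(a),-np.sin(a)],[np.sin(a),np.cos(a)]])@[x,y],z]
E
python3 - <<'E'
from h import *
import json
f=lambda c,r,z: atz("wrist",(r,c),z)
# plate corners
P=[f(230,26,.015),f(440,26,.015),f(421,305,.015),f(244,305,.015)]
src=np.array([[-.1,.145],[.1,.145],[.1,-.145],[-.1,-.145]]);dst=np.array([p[:2] for p in P])
a=src-src.mean(0);b=dst-dst.mean(0); th=np.arctan2((a[:,0]*b[:,1]-a[:,1]*b[:,0]).sum(),(a*b).sum())
o=dst.mean(0)-np.array([[np.cos(th),-np.sin(th)],[np.sin(th),np.cos(th)]])@src.mean(0)
json.dump([*o,th],open("fix.json","w")); print(o,th)
print([np.round(toF(d)*1000,1).tolist() for d in dst])
print("corner net",toF(f(396,149,.015))*1000)
print("blank top", [np.round(toF(f(c,r,.031))*1000,1).tolist() for c,r in ((287,167),(374,178),(357,288),(276,278))])
print("stop top front edge L,R",[np.round(toF(f(c,r,.027))*1000,1).tolist() for c,r in ((320,150),(390,150))], "fence inner",[np.round(toF(f(c,r,.027))*1000,1).tolist() for c,r in ((401,163),(395,258))])
for n,pt in(("pad",(361,187)),("handletop",(378,3))):
    og,d=ray("wrist",(pt[1],pt[0])); 
    for z in (.05,.07,.09,.11,.15,.17): print(n,z,np.round(toF(og+d*(z-og[2])/d[2])*1000,1))
for n,q in (("bottle",[.6906,.0545]),("drill",[.7446,-.1111])): print(n,toF(q))
m=max(arm.silhouettes("wrist","blank")[:3],key=lambda r:r["region"][220:240,300:340].sum())
rc=cv2.boxPoints(cv2.minAreaRect(cv2.findNonZero(m["region"].astype(np.uint8))))
print("sil",m["conf"],np.round(rc).tolist())
E
```

```text
[ 0.56578905 -0.06971714] 0.197191923602795
[[-98.0, 143.6], [98.0, 143.7], [102.0, -143.7], [-102.0, -143.6]]
corner net [62.89637683 31.26131504]
blank top [[-46.7, 14.8], [39.5, 4.0], [25.9, -114.9], [-61.7, -103.2]]
stop top front edge L,R [[-14.2, 30.9], [54.7, 31.0]] fence inner [[66.3, 18.4], [66.0, -81.8]]
pad 0.05 [24.8 -2. ]
pad 0.07 [22.6  1.1]
pad 0.09 [20.5  4.3]
pad 0.11 [18.3  7.4]
pad 0.15 [14.1 13.7]
pad 0.17 [11.9 16.8]
handletop 0.05 [ 34.5 152.5]
handletop 0.07 [ 31.8 146.8]
handletop 0.09 [ 29.1 141.1]
handletop 0.11 [ 26.4 135.4]
handletop 0.15 [ 21.  123.9]
handletop 0.17 [ 18.3 118.2]
bottle [0.14672837 0.09735737]
drill [ 0.16723812 -0.07561289]
sil 0.62 [[82.0, 142.0], [154.0, 140.0], [157.0, 233.0], [84.0, 235.0]]
```

Run:
```python
from h import *
print(arm.observe()["joints"].round(2))
o,a=fix(); go(toW(-.085,-.045,.26),a+np.pi)
```

```text
[-0.41  0.37  0.67  1.73 -0.25  1.13  0.54]
shift [-0.0186 -0.0732  0.1597] yaw now 1.7664 roll -1.5723 tool z [ 0.  0. -1.] pos [ 0.5594 -0.098   0.4197] t 3.4
```

```bash
python3 -m inch '-.004 -.016 .03 -.14 .06;-.008 -.03 .06 -.28 .06;-.012 -.045 .1 -.42 .06;-.016 -.06 .13 -.56 .06;-.0186 -.0732 .16 -.7 .06' >/dev/null; python3 -m inch '0 0 0 -.14 .06;0 0 0 -.29 .06;0 0 0 -.43 .06;0 0 0 -.58 .06;0 0 0 -.72 .06' >/dev/null;python3 -m inch '0 0 0 -.152 .06;0 0 0 -.152 .06;0 0 0 -.152 .06'
python3 - <<'E'
from h import *
o,a=fix(); go(toW(-.085,-.045,.199),a+np.pi)
E
```

```text
clock: 4.7
position: [0.4913, -0.1306, 0.2598]
ee_rot: [-0.301, 3.127, 0.0]
force: [-0.8, 0.1, -0.4]
width: 0.654
gripper_force: 0.0
shift [0.     0.     0.0608] yaw now -2.9498 roll -0.0054 tool z [ 0.  0. -1.] pos [ 0.4913 -0.1306  0.2598] t 4.7
```

```bash
python3 -m inch '0 0 .03 -.005 .06;0 0 .05 -.005 .06;0 0 .061 -.005 .06;0 0 .061 -.005 .06' ; python3 -m inch '-.007 0 0 0 .06;-.014 0 0 0 .06;-.02 0 0 0 .06;-.025 0 0 0 .06;-.025 0 0 0 .06'
python3 - <<'E'
from h import *
go(toW(-.0345,-.045,.199)); save("wrist","w2"); print(toF(arm.observe()["position"]))
E
```

```text
clock: 5.1
position: [0.4908, -0.1302, 0.1976]
ee_rot: [0.312, -3.123, -0.001]
force: [-0.4, 0.1, 0.5]
width: 0.655
gripper_force: 0.0
clock: 5.6
position: [0.5166, -0.1253, 0.1991]
ee_rot: [-0.315, 3.125, -0.001]
force: [-0.0, -0.1, 1.0]
width: 0.654
gripper_force: 0.1
shift [-0.0246 -0.0003  0.0001] yaw now -2.9404 roll None tool z [ 0.001 -0.    -1.   ] pos [ 0.5166 -0.1253  0.1991] t 5.6
[-0.05928992 -0.04465238]
```

View pics/w2.png

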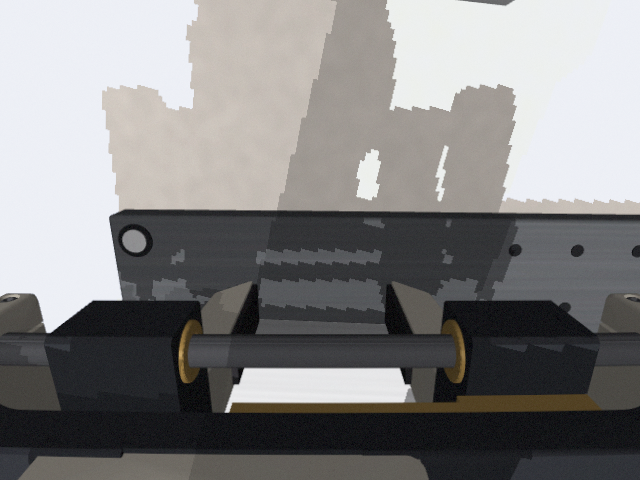

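The wrist picture shows the plate's edge, with the fingertips in front of the blank's white edge (rows 350–400). I'll push on slowly.

```bash
python3 -m inch '-.004 0 0 0 .06;-.008 0 0 0 .06;-.012 0 0 0 .06;-.016 0 0 0 .06;-.019 0 0 0 .06'; python3 -m inch '-.001 0 0 0 .06;-.002 0 0 0 .06;-.003 0 0 0 .06;-.003 0 0 0 .06'
python3 - <<'E'
from h import *
save("scene","s2"); im=cv2.imread("pics/s2.png")[190:340,180:420]; cv2.imwrite("pics/s2c.png",cv2.resize(im,None,fx=3,fy=3,interpolation=2))
print(toF(arm.observe()["position"]),arm.observe()["force"])
E
```

```text
clock: 6.15
position: [0.5342, -0.1213, 0.1986]
ee_rot: [0.316, -3.124, -0.001]
force: [-4.9, -0.8, 3.8]
width: 0.653
gripper_force: 2.8
clock: 6.55
position: [0.5372, -0.1207, 0.1986]
ee_rot: [0.316, -3.125, -0.001]
force: [-4.2, -0.7, 2.1]
width: 0.652
gripper_force: 2.1
[-0.03804076 -0.0444527 ] [-3.08755437  0.57755503  2.32311345]
```

View pics/s2c.png

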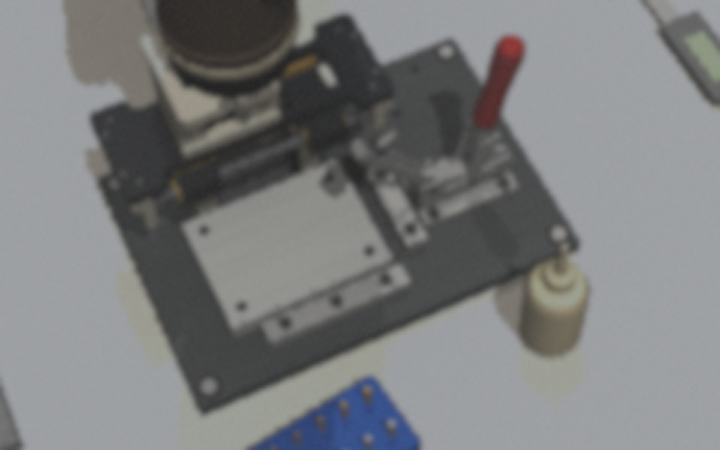

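The picture shows the blank now square and a few millimetres short of the fence, with a gap to the end stop. I'll keep pushing until the force rises.

```bash
for i in 1 2 3 4; do python3 -m inch '-.0015 0 0 0 .06;-.0015 0 0 0 .06;-.0015 0 0 0 .06' | grep -E 'force:|pos'; done; python3 -c "
from h import *
print(toF(arm.observe()['position']))"
```

```text
position: [0.5389, -0.1204, 0.1986]
force: [-2.2, -0.9, 0.5]
gripper_force: 1.2
position: [0.5401, -0.1203, 0.1986]
force: [-4.6, -1.4, 0.5]
gripper_force: 2.2
position: [0.5405, -0.1203, 0.1986]
force: [-9.2, -1.3, 5.6]
gripper_force: 4.5
position: [0.541, -0.1203, 0.1984]
force: [-12.8, -1.9, 9.4]
gripper_force: 6.6
[-0.03419396 -0.04470842]
```

```bash
python3 -m inch '.01 0 0 0 .05;.025 0 0 0 .05;.035 0 -.03 0 .05;.04 0 -.07 0 .05;.04 0 -.08 0 .05'
python3 - <<'E'
from h import *
o,a=fix(); go(toW(.015,-.14,.27),a+np.pi/2); print(toF(arm.observe()["position"]))
E
```

```text
clock: 8.3
position: [0.5051, -0.1284, 0.2825]
ee_rot: [-0.314, 3.119, -0.003]
force: [1.1, -0.2, -0.3]
width: 0.544
gripper_force: 0.0
shift [-0.0856 -0.0946  0.0134] yaw now -2.9412 roll 1.574 tool z [ 0.007 -0.001 -1.   ] pos [ 0.5051 -0.1284  0.2825] t 8.3
[-0.07100452 -0.04567093]
```

```bash
python3 -m inch '-.02 -.02 .003 .14 .05;-.035 -.04 .006 .28 .05;-.05 -.06 .009 .42 .05;-.07 -.08 .013 .56 .05;-.085 -.095 .013 .7 .05' >/dev/null; python3 -m inch '0 0 0 .14 .05;0 0 0 .29 .05;0 0 0 .43 .05;0 0 0 .58 .05;0 0 0 .72 .05' >/dev/null;python3 -m inch '0 0 0 .15 .05;0 0 0 .154 .05;0 0 0 .154 .05'
python3 - <<'E'
from h import *
o,a=fix(); go(toW(.015,-.135,.199),a+np.pi/2);save("wrist","w3")
print(toF(arm.observe()["position"]))
E
```

```text
clock: 9.6
position: [0.6067, -0.2036, 0.2655]
ee_rot: [1.985, 2.434, -0.0]
force: [-0.2, -0.4, -0.2]
width: 0.547
gripper_force: 0.0
shift [0.0043 0.0011 0.0665] yaw now 1.7735 roll 0.0055 tool z [ 0.001 -0.001 -1.   ] pos [ 0.6067 -0.2036  0.2655] t 9.6
[ 0.01372684 -0.13938149]
```

View pics/w3.png

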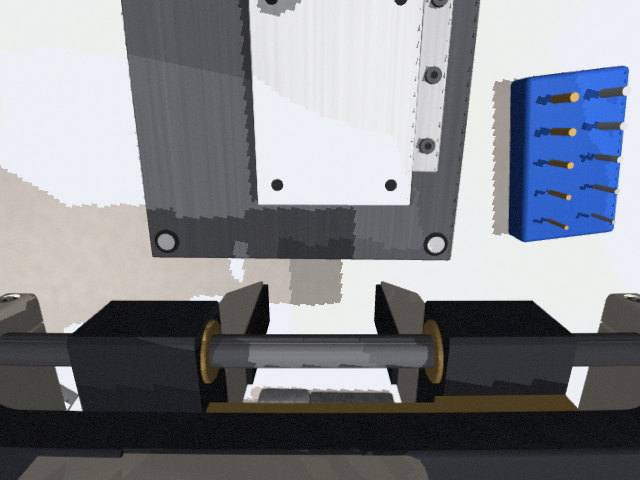

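The blank now lies flush along the fence (edge at col 411) and its near edge is at row 205. The fingertips are clear in front of it. I'll descend and push towards the stop.

```bash
python3 -m inch '.004 .001 .03 .005 .05;.004 .001 .055 .005 .05;.004 .001 .0665 .005 .05;.004 .001 .0665 .005 .05' ; python3 -m inch '.006 0 0 0 .05;.012 0 0 0 .05;.018 0 0 0 .05;.022 0 0 0 .05;.026 0 0 0 .05';  python3 -m inch '.003 0 0 0 .05;.005 0 0 0 .05;.007 0 0 0 .05;.007 0 0 0 .05'; python3 -c "
from h import *
s=arm.observe();print(toF(s['position']),s['force'])"
```

```text
clock: 10.05
position: [0.6059, -0.1997, 0.1979]
ee_rot: [-1.994, -2.425, 0.001]
force: [0.4, -1.0, -0.5]
width: 0.544
gripper_force: 0.0
clock: 10.55
position: [0.6017, -0.1746, 0.2001]
ee_rot: [1.996, 2.423, -0.0]
force: [1.4, -4.5, 1.7]
width: 0.543
gripper_force: 2.3
clock: 10.95
position: [0.6005, -0.1678, 0.1998]
ee_rot: [1.996, 2.423, 0.0]
force: [1.7, -3.4, 4.0]
width: 0.545
gripper_force: 2.3
[ 0.01478161 -0.1029988 ] [ 1.72846798 -3.43992308  3.9654312 ]
```

```bash
for i in 1 2 3 4 5; do python3 -m inch '.0015 0 0 0 .05;.0015 0 0 0 .05;.0015 0 0 0 .05' | grep -E 'force:|pos'; done; python3 -c "
from h import *
print(toF(arm.observe()['position']))"
```

```text
position: [0.6002, -0.1664, 0.1996]
force: [1.3, -4.7, 2.1]
gripper_force: 2.5
position: [0.5998, -0.1652, 0.1996]
force: [0.9, -5.9, 3.6]
gripper_force: 3.0
position: [0.5996, -0.1648, 0.1996]
force: [2.7, -9.9, 0.4]
gripper_force: 4.9
position: [0.5994, -0.1645, 0.1997]
force: [4.5, -13.3, -1.0]
gripper_force: 6.9
position: [0.5992, -0.1641, 0.2]
force: [5.0, -16.4, -2.0]
gripper_force: 8.6
[ 0.01425275 -0.09911291]
```

Both bars are reached (force rises at the expected positions). I'll back off, lift and check the fit.

```bash
python3 -m inch '-.01 0 0 0 .05;-.025 0 0 0 .03;-.03 0 -.03 0 .0;-.03 0 -.08 0 .0;-.03 0 -.12 0 0' >/dev/null; python3 -m inch '.03 0 -.01 0 0;.04 0 -.02 0 0;.04 0 -.02 0 0'
python3 - <<'E'
from h import *
im=save("wrist","w4"); s=arm.observe(); print(toF(s["position"]),s["position"])
print(proj("wrist",[toW(x,y,z) for x,y,z in ((.065,.03,.031),(-.025,.03,.031),(-.025,-.09,.031),(.065,-.09,.031),(.065,.02,.027),(.065,-.085,.027))]).round(1).tolist())
E
```

```text
clock: 13.25
position: [0.5971, -0.1482, 0.3396]
ee_rot: [-1.992, -2.428, -0.002]
force: [-1.0, -0.1, -0.7]
width: 0.017
gripper_force: 0.0
[ 0.01479982 -0.08424718] [ 0.59680746 -0.14943213  0.33887521]
[[392.4, 76.8], [267.6, 76.9], [273.8, 236.4], [384.7, 236.3], [390.8, 92.0], [384.2, 229.1]]
```

View pics/w4.png

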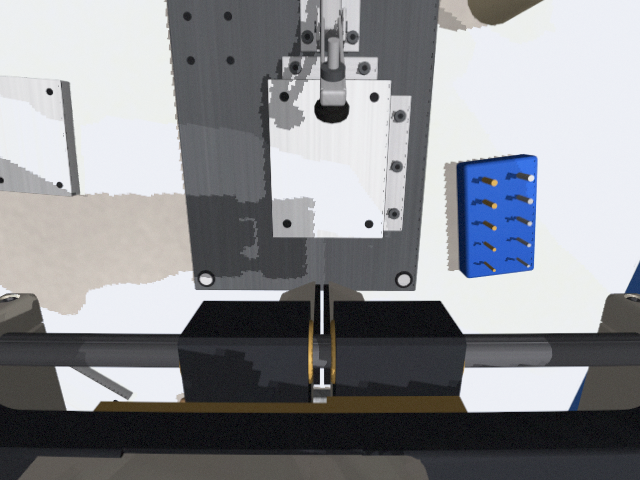

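The blank looks seated: its corners are at about (269,80), (390,80), (383,238), (274,238), with no visible gap at either bar. I'll zoom in to check.

```bash
python3 -c "
import cv2
i=cv2.imread('pics/w4.png')[45:245,255:425]; cv2.imwrite('pics/w4c.png',cv2.resize(i,None,fx=3,fy=3,interpolation=cv2.INTER_NEAREST))
g=cv2.cvtColor(cv2.imread('pics/w4.png'),6)
for r in (105,140,180,225): print(r,g[r,376:396].tolist())
for c in (290,310,360,372): print(c,g[68:90,c].tolist())
"
```

```text
105 [237, 233, 233, 235, 236, 235, 236, 236, 235, 235, 232, 232, 230, 208, 167, 217, 213, 210, 211, 208]
140 [236, 237, 237, 236, 236, 236, 237, 234, 234, 232, 232, 219, 154, 218, 210, 209, 208, 207, 209, 208]
180 [236, 238, 237, 236, 235, 234, 233, 233, 208, 225, 154, 212, 211, 205, 205, 208, 209, 216, 217, 213]
225 [239, 240, 239, 240, 238, 240, 238, 185, 225, 224, 202, 201, 202, 203, 207, 208, 209, 205, 208, 210]
290 [59, 63, 68, 84, 116, 123, 124, 122, 123, 122, 118, 107, 136, 150, 233, 232, 233, 233, 232, 234, 233, 229]
310 [122, 123, 125, 124, 125, 198, 205, 205, 208, 202, 202, 152, 228, 236, 235, 236, 235, 235, 234, 235, 235, 235]
360 [95, 92, 97, 86, 67, 71, 159, 209, 213, 211, 207, 165, 218, 237, 238, 237, 238, 238, 238, 238, 238, 237]
372 [210, 210, 205, 214, 216, 215, 213, 211, 213, 212, 210, 171, 207, 231, 233, 232, 232, 232, 232, 232, 233, 232]
```

View pics/w4c.png

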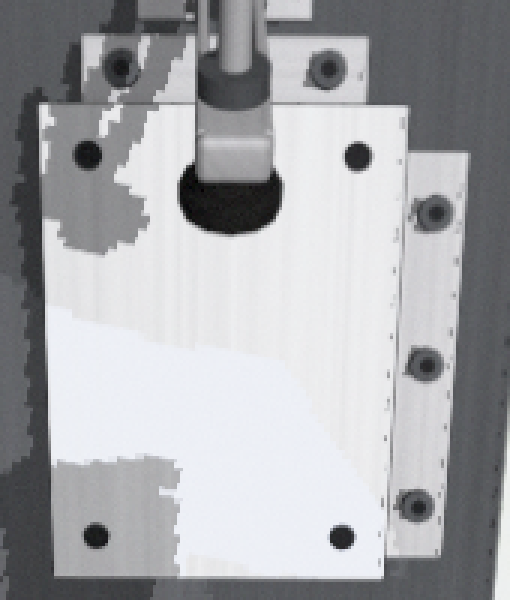

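Flush as far as the picture resolves. I'll give one gentle nudge in x to make sure, then use the same orientation for the handle.

```bash
python3 -m inch '.01 -.015 0 -.14 0;.02 -.03 .01 -.28 0;.03 -.045 .02 -.42 0;.04 -.06 .04 -.56 0;.05 -.075 .06 -.7 0' >/dev/null; python3 -m inch '0 0 0 -.14 0;0 0 0 -.29 0;0 0 0 -.43 0;0 0 0 -.58 0;0 0 0 -.72 0' >/dev/null;python3 -m inch '0 0 0 -.15 0;0 0 0 -.154 0;0 0 0 -.154 0'
python3 - <<'E'
from h import *
o,a=fix(); go(toW(-.045,-.033,.199),a+np.pi)
print(toF(arm.observe()["position"]))
E
```

```text
clock: 14.6
position: [0.5132, -0.1163, 0.2784]
ee_rot: [0.299, -3.126, -0.001]
force: [-1.3, -0.2, -0.4]
width: 0.004
gripper_force: 0.0
shift [-0.0158  0.0025  0.0793] yaw now -2.9508 roll -0.0064 tool z [-0.002  0.    -1.   ] pos [ 0.5132 -0.1163  0.2784] t 14.6
[-0.06065571 -0.03542347]
```

```bash
python3 -m inch '0 .0025 .03 -.006 0;0 .0025 .06 -.006 0;0 .0025 .079 -.006 0;-.008 .0025 .079 -.006 0;-.016 .0025 .079 -.006 0' >/dev/null; python3 -m inch '-.004 0 0 0 0;-.008 0 0 0 0;-.0105 0 0 0 0;-.0105 0 0 0 0' |grep -E 'force:|pos'; for i in 1 2 3 ; do python3 -m inch '-.0015 0 0 0 0;-.0015 0 0 0 0;-.0015 0 0 0 0' | grep -E '^force:|pos'; python3 -c "
from h import *
print(toF(arm.observe()['position']))"; done
```

```text
position: [0.5383, -0.1081, 0.2007]
force: [-5.1, -0.6, 3.5]
gripper_force: 2.4
position: [0.5387, -0.1081, 0.2005]
force: [-8.8, -0.8, 5.4]
[-0.03406379 -0.03232616]
position: [0.5392, -0.1081, 0.2003]
force: [-12.1, -2.7, 9.2]
[-0.03360379 -0.03242498]
position: [0.5397, -0.1081, 0.2001]
force: [-16.5, -3.4, 12.6]
[-0.03313547 -0.03247134]
```

```bash
python3 -m inch '.015 0 0 0 0;.03 0 -.01 0 0;.03 0 -.06 0 0;.03 0 -.11 0 0;.03 0 -.16 0 0' >/dev/null; python3 -m inch '0 0 -.04 0 0;-.03 .03 -.05 0 0;-.06 .06 -.05 0 0;-.08 .09 -.05 0 0;-.08 .09 -.05 0 0'
python3 - <<'E'
from h import *
o,a=fix(); go(toW(.02,.072,.308),a+np.pi)
print(toF(arm.observe()["position"]))
for r in arm.place_of("wrist","handle_grip")[:2]: print(r)
for c in ("top","scene"):
  arm.get_image(c)
  for r in arm.place_of(c,"handle_grip")[:1]: print(c,r["conf"],toF(atz(c,r["point"],.128)))
E
```

```text
clock: 17.4
position: [0.5758, -0.0026, 0.4107]
ee_rot: [-0.328, 3.122, 0.005]
force: [0.5, -0.1, -0.2]
width: 0.001
gripper_force: 0.0
shift [0.003  0.0079 0.1027] yaw now -2.932 roll 0.0124 tool z [ 0.002  0.003 -1.   ] pos [ 0.5758 -0.0026  0.4107] t 17.4
[0.02292494 0.06387908]
{'point': [120.0, 303.0], 'conf': 0.52}
scene 0.83 [0.01609971 0.11318385]
```

Handle position agrees with the nominal one (y 113). I'll descend in front of it and approach.

```bash
python3 -m inch '.003 .004 .04 .006 0;.003 .006 .08 .012 0;.003 .006 .103 .012 0;.003 .006 .103 .012 0'; python3 -m inch '0 .004 0 0 0;0 .008 0 0 0;0 .012 0 0 0;0 .016 0 0 0;0 .016 0 0 0'
python3 - <<'E'
from h import *
s=arm.observe();print(toF(s["position"]),s["position"][2]); save("scene","s5"); im=cv2.imread("pics/s5.png")[150:340,200:440]; cv2.imwrite("pics/s5c.png",cv2.resize(im,None,fx=3,fy=3,interpolation=2))
E
```

```text
clock: 18.05
position: [0.5687, -0.0045, 0.3045]
ee_rot: [0.295, -3.122, 0.001]
force: [-0.4, 0.4, 0.4]
width: 0.003
gripper_force: 0.0
clock: 18.55
position: [0.5673, 0.0133, 0.3079]
ee_rot: [-0.3, 3.126, 0.001]
force: [0.2, 0.3, -0.2]
width: 0.006
gripper_force: 0.0
[0.01769845 0.08109607] 0.3078788296310628
```

View pics/s5c.png

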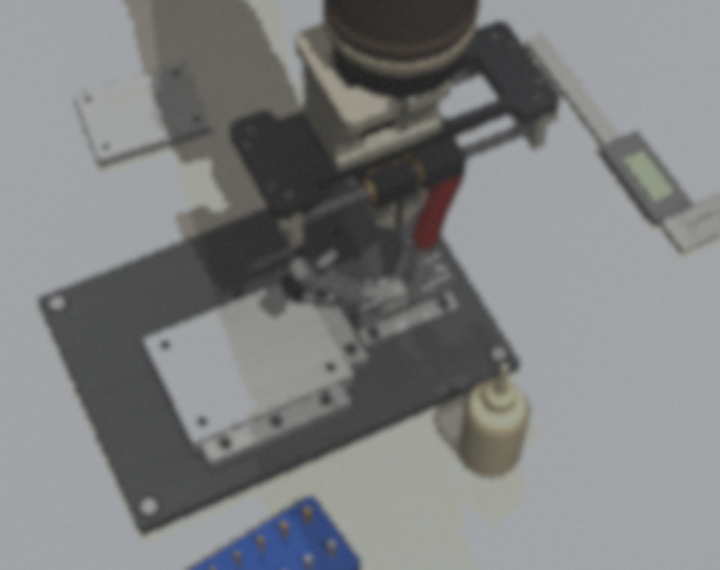

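The fingers stand just on the -y side of the red grip, the body is above it, and the blank is still in the corner. I'll follow the arc.

```bash
python3 -m inch '0 .007 0 0 0;0 .014 0 0 0;0 .021 0 0 0;0 .028 0 0 0;0 .033 .001 0 0' | grep -E '^force|pos'; python3 -m inch '0 .006 .002 0 0;0 .012 .005 0 0;0 .017 .007 0 0;0 .022 .01 0 0;0 .022 .01 0 0'| grep -E '^force|pos'
python3 - <<'E'
from h import *
s=arm.observe();print(toF(s["position"]),s["position"][2],s["force"])
arm.get_image("scene")
for r in arm.silhouettes("scene","handle_grip")[:1]: print(r["conf"],r["point"],cv2.minAreaRect(cv2.findNonZero(r["region"].astype(np.uint8))))
for r in arm.place_of("scene","handle_grip")[:1]:
    og,d=ray("scene",r["point"]); og2=toF(og); d2=toF(og+d)-og2; k=(.02-og2[0])/d2[0]; print("grip yz",og2[1]+k*d2[1],og[2]+k*d[2])
E
```

```text
position: [0.5609, 0.0456, 0.3062]
force: [-0.3, -1.4, 2.0]
position: [0.5566, 0.0673, 0.2957]
force: [-0.2, -0.1, 0.4]
[0.01779914 0.13620216] 0.29570006545251876 [-0.19863804 -0.14006243  0.44879584]
0.65 [227.4, 347.2] ((352.677490234375, 224.5166015625), (16.38594627380371, 57.60511779785156), 35.09581756591797)
grip yz 0.15895802456359193 0.13032385275041636
```

```bash
python3 -m inch '0 .009 .005 0 0;0 .017 .010 0 0;0 .022 .016 0 0;0 .026 .022 0 0;0 .029 .028 0 0' | grep -E '^force|pos';  python3 - <<'E'
from h import *
s=arm.observe();print(toF(s["position"]),s["position"][2],s["force"])
arm.get_image("scene")
for r in arm.place_of("scene","handle_grip")[:1]:
    og,d=ray("scene",r["point"]); og2=toF(og); d2=toF(og+d)-og2; k=(.02-og2[0])/d2[0]; print("grip yz",og2[1]+k*d2[1],og[2]+k*d[2])
E
```

```text
position: [0.5517, 0.0958, 0.2687]
force: [-1.8, -1.8, 14.6]
[0.01860402 0.16507438] 0.26868075836651495 [-1.81908781 -1.84798655 14.64372336]
grip yz 0.18546451163256245 0.09318808010427959
```

```bash
for i in 1 2 3 4; do python3 -m inch '0 .0015 .003 0 0;0 .003 .006 0 0;0 .003 .006 0 0' | grep -E '^force|pos'; done
python3 - <<'E'
from h import *
s=arm.observe();print(toF(s["position"]),s["position"][2],s["force"])
E
```

```text
position: [0.5512, 0.098, 0.2625]
force: [-0.0, -1.9, 6.4]
position: [0.5497, 0.1014, 0.2554]
force: [-0.1, -0.1, -0.3]
position: [0.5493, 0.1041, 0.2496]
force: [-0.4, 0.1, -0.0]
position: [0.549, 0.1068, 0.2439]
force: [0.1, 0.0, 0.4]
[0.0181693  0.17638274] 0.24390111173755796 [0.10599535 0.02891335 0.41683011]
```

```bash
for i in 1 2 3 4; do python3 -m inch '0 0 .0015 0 0;0 0 .003 0 0;0 0 .003 0 0' | grep -E '^force|pos'; done
```

```text
position: [0.5492, 0.1068, 0.2419]
force: [-2.8, 0.6, 10.4]
position: [0.5492, 0.1069, 0.2393]
force: [-4.2, 0.8, 16.0]
position: [0.5491, 0.1072, 0.236]
force: [-3.1, 3.4, 9.5]
position: [0.549, 0.1072, 0.2324]
force: [-1.0, 2.2, 0.9]
```

```bash
for i in 1 2 3 4; do python3 -m inch '0 0 .0015 0 0;0 0 .002 0 0;0 0 .002 0 0' | grep -E '^force|pos'; done
python3 - <<'E'
from h import *
save("scene","s6"); im=cv2.imread("pics/s6.png")[150:340,200:440]; cv2.imwrite("pics/s6c.png",cv2.resize(im,None,fx=3,fy=3,interpolation=2))
E
```

```text
position: [0.549, 0.1062, 0.2299]
force: [0.7, -0.4, -1.5]
position: [0.549, 0.1065, 0.2281]
force: [0.5, 0.3, 0.3]
position: [0.549, 0.1066, 0.2261]
force: [0.3, 0.6, -0.4]
position: [0.549, 0.1066, 0.2241]
force: [0.5, -0.4, -0.1]
```

View pics/s6c.png

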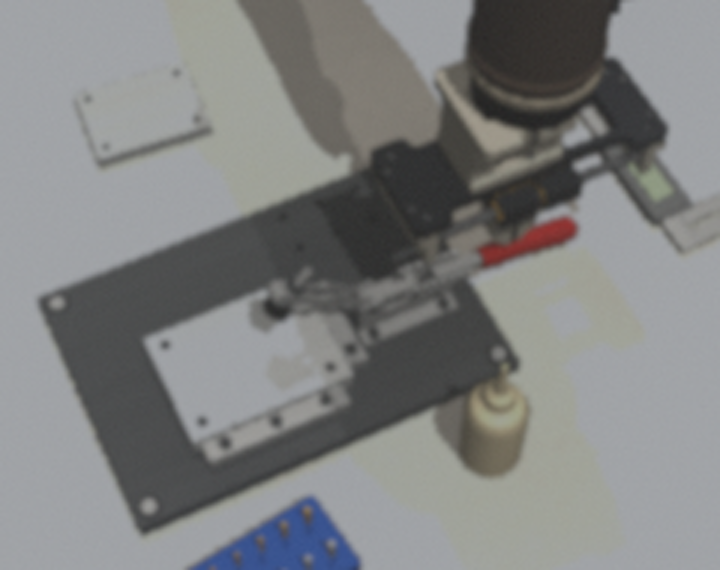

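The picture shows the pad down on the blank and the red grip nearly level, around (530,240) in the crop. The fingertips seem to have slid down beside the grip on its -x side. I'll lift straight up and measure the grip with the networks.

```bash
python3 -m inch '0 0 -.01 0 0;0 0 -.03 0 0;0 0 -.06 0 0;0 0 -.09 0 0;0 0 -.12 0 0' | grep -E '^force|pos|clock'
cat >> h.py <<'E'
def plane(cam,pt,X=.02):
    og,d=ray(cam,pt); o2=toF(og); d2=toF(og+d)-o2; k=(X-o2[0])/d2[0]; return np.array([o2[1]+k*d2[1],og[2]+k*d[2]])
def grips():
    for c in ("scene","top","wrist"):
        im=arm.get_image(c)
        for r in arm.place_of(c,"handle_grip")[:1]: print(c,round(r["conf"],2),"px",np.round(r["point"]),"plane yz",plane(c,r["point"]).round(4),"at z.057",toF(atz(c,r["point"],.057)).round(4))
        h=cv2.cvtColor(im,cv2.COLOR_RGB2HSV); m=((h[...,1]>150)&((h[...,0]<8)|(h[...,0]>172))&(h[...,2]>60)).astype(np.uint8)
        n,l,st,_=cv2.connectedComponentsWithStats(m)
        if n>1:
            i=1+st[1:,4].argmax(); p=cv2.findNonZero((l==i).astype(np.uint8))[:,0].astype(float); mu=p.mean(0); v=np.linalg.svd(p-mu,full_matrices=False)[2][0]; t=(p-mu)@v
            e=[mu+v*t.min(),mu+v*t.max()]
            print("  red",st[i,4],"ends plane yz",[plane(c,(q[1],q[0])).round(4).tolist() for q in e],"at z.057",[toF(atz(c,(q[1],q[0]),.057)).round(4).tolist() for q in e])
E
python3 - <<'E'
from h import *
print(toF(arm.observe()["position"])); grips()
E
```

```text
clock: 24.5
position: [0.5489, 0.1064, 0.3462]
force: [-0.1, 0.2, -0.3]
[0.01793939 0.17603407]
scene 0.69 px [229. 376.] plane yz [0.1977 0.0289] at z.057 [0.0349 0.1857]
  red 119 ends plane yz [[0.234, 0.0213], [0.1619, 0.0297]] at z.057 [[0.0387, 0.2176], [0.0344, 0.1513]]
wrist 0.59 px [228. 344.] plane yz [0.1955 0.0187] at z.057 [0.0096 0.1931]
  red 1971 ends plane yz [[0.235, 0.0183], [0.1532, 0.0289]] at z.057 [[0.0095, 0.2276], [0.0121, 0.1554]]
```

```bash
python3 -m inch '.03 0 -.02 0 0;.06 -.01 -.04 0 0;.09 -.02 -.06 0 0;.11 -.025 -.07 0 0;.11 -.025 -.07 0 0' | grep -E '^force|pos|clock'; python3 -m inch '0 0 0 0 0;0 0 0 0 0' >/dev/null
python3 - <<'E'
from h import *
print(toF(arm.observe()["position"])); grips(); save("wrist","w7")
for c in ("scene","top","wrist"):
    for q,X in (("clamp_pad",.02),("fence_corner",.065),("oil_bottle",.147)):
        for r in arm.place_of(c,q)[:1]: print(c,q,round(r["conf"],2),np.round(r["point"]),"plane",plane(c,r["point"],X).round(4),"z.031",toF(atz(c,r["point"],.031)).round(4),"z.015",toF(atz(c,r["point"],.015)).round(4))
    print(c,"expected grip shut px(col,row)",proj(c,[toW(.02,.19,.057),toW(.02,.23,.057),toW(.02,.15,.057)]).round().tolist())
E
```

```text
clock: 25.3
position: [0.4439, 0.0599, 0.4147]
force: [0.5, -0.1, 0.4]
[-0.09153174  0.1522845 ]
scene 0.72 px [229. 375.] plane yz [0.1958 0.0282] at z.057 [0.0352 0.1836]
  red 37 ends plane yz [[0.2316, 0.0219], [0.1954, 0.028]] at z.057 [[0.0384, 0.2155], [0.0353, 0.1831]]
  red 8 ends plane yz [[0.2203, 0.0053], [0.2284, 0.0055]] at z.057 [[-0.0056, 0.2113], [-0.0055, 0.2183]]
scene clamp_pad 0.41 [253. 293.] plane [-0.0018  0.0739] z.031 [-0.0038  0.0077] z.015 [-0.0127  0.0113]
scene fence_corner 0.57 [276. 318.] plane [0.0322 0.0246] z.031 [0.068  0.0306] z.015 [0.0604 0.0346]
scene oil_bottle 0.57 [298. 365.] plane [0.1014 0.0039] z.031 [0.1573 0.0929] z.015 [0.1512 0.0979]
scene expected grip shut px(col,row) [[374.0, 223.0], [390.0, 216.0], [358.0, 230.0]]
top clamp_pad 0.39 [234. 346.] plane [-0.0042  0.0797] z.031 [ 0.028  -0.0084] z.015 [ 0.0307 -0.0098]
top fence_corner 0.68 [223. 328.] plane [0.032 0.027] z.031 [0.0642 0.0322] z.015 [0.0673 0.0313]
top oil_bottle 0.86 [199. 301.] plane [ 0.0851 -0.007 ] z.031 [0.1376 0.0858] z.015 [0.1416 0.0855]
top expected grip shut px(col,row) [[268.0, 250.0], [252.0, 253.0], [284.0, 247.0]]
wrist clamp_pad 0.45 [332. 153.] plane [-0.0155  0.0734] z.031 [ 0.0455 -0.0377] z.015 [ 0.0551 -0.0461]
wrist expected grip shut px(col,row) [[359.0, 322.0], [398.0, 322.0], [320.0, 323.0]]
```

```bash
python3 -m inch '-.025 -.02 0 0 0;-.045 -.04 0 0 0;-.06 -.06 0 0 0;-.06 -.07 0 0 0;-.06 -.07 0 0 0' | grep -E '^force|pos|clock'; python3 -m inch '0 0 0 0 0;0 0 0 0 0' >/dev/null
python3 - <<'E'
from h import *
print(toF(arm.observe()["position"])); grips(); save("wrist","w8")
for c in ("scene","wrist","top"):
    if c=="top": arm.get_image("top")
    for q in ("clamp_pad","blank"):
        for r in arm.silhouettes(c,q)[:2]:
            x=cv2.boundingRect(cv2.findNonZero(r["region"].astype(np.uint8))); print(c,q,round(r["conf"],2),np.round(r["point"]),"bbox x y w h",x,"plane",plane(c,r["point"]).round(4))
    for r in arm.place_of(c,"clamp_pad")[:1]: print(" place",round(r["conf"],2),np.round(r["point"]),plane(c,r["point"]).round(4))
    print(c,"proj pad shut / open / half",proj(c,[toW(.02,-.015,.031),toW(.02,.004,.09),toW(.02,-.003,.075)]).round().tolist())
E
```

```text
clock: 26.8
position: [0.5178, 0.0024, 0.414]
force: [-0.2, -0.3, -0.2]
[-0.03303183  0.0825753 ]
scene 0.84 px [229. 376.] plane yz [0.1964 0.0289] at z.057 [0.0348 0.1845]
  red 77 ends plane yz [[0.2314, 0.0224], [0.1614, 0.0315]] at z.057 [[0.0381, 0.2156], [0.0335, 0.1515]]
top 0.54 px [248. 265.] plane yz [0.1936 0.092 ] at z.057 [0.0258 0.1959]
  red 89 ends plane yz [[0.1964, 0.0462], [0.2301, 0.0445]] at z.057 [[0.0183, 0.1957], [0.018, 0.2289]]
wrist 0.72 px [258. 427.] plane yz [0.1934 0.0272] at z.057 [0.0092 0.1844]
  red 1192 ends plane yz [[0.2343, 0.0253], [0.1519, 0.0351]] at z.057 [[0.0086, 0.2212], [0.0119, 0.1476]]
scene clamp_pad 0.55 [252. 292.] bbox x y w h (287, 240, 17, 18) plane [-0.0042  0.0811]
scene blank 0.8 [190. 246.] bbox x y w h (226, 172, 43, 33) plane [-0.0743  0.3228]
scene blank 0.66 [254. 293.] bbox x y w h (287, 241, 16, 17) plane [-0.0013  0.0699]
 place 0.6 [255. 290.] [-0.0081  0.0715]
scene proj pad shut / open / half [[288.0, 266.0], [295.0, 248.0], [292.0, 253.0]]
wrist clamp_pad 0.62 [273. 224.] bbox x y w h (217, 267, 34, 28) plane [-0.0117  0.0675]
wrist blank 0.97 [249. 212.] bbox x y w h (155, 215, 121, 84) plane [-0.0438 -0.0052]
wrist blank 0.75 [ 19. 224.] bbox x y w h (170, 0, 103, 45) plane [0.2038 0.921 ]
 place 0.49 [275. 224.] [-0.0109  0.072 ]
wrist proj pad shut / open / half [[229.0, 260.0], [235.0, 283.0], [231.0, 276.0]]
top blank 0.93 [231. 372.] bbox x y w h (359, 214, 23, 37) plane [-0.0717  0.0455]
top blank 0.91 [332. 369.] bbox x y w h (354, 319, 32, 31) plane [ 1.0907 12.0848]
top proj pad shut / open / half [[349.0, 236.0], [343.0, 234.0], [346.0, 234.0]]
```

```bash
python3 -m inch '-.02 -.025 0 0 0;-.04 -.05 0 0 0;-.053 -.075 .02 0 0;-.053 -.082 .06 0 0;-.053 -.082 .1 0 0' | grep -E '^force|pos|clock'; python3 -m inch '0 0 .01 0 0;0 0 .02 0 0;0 0 .028 0 0;0 0 .028 0 0' | grep -E '^force|pos|clock'
for i in 1 2 3 4 5; do python3 -m inch '0 0 .0015 0 0;0 0 .003 0 0;0 0 .003 0 0' | grep -E '^force|pos'; done
python3 -c "
from h import *
print(toF(arm.observe()['position']))"
```

```text
clock: 28.35
position: [0.5861, -0.0686, 0.3135]
force: [0.0, 0.6, -0.5]
clock: 28.75
position: [0.5857, -0.0664, 0.2866]
force: [0.2, -0.1, 0.4]
position: [0.5856, -0.0666, 0.2838]
force: [-0.5, 0.0, 0.1]
position: [0.5856, -0.0667, 0.2803]
force: [0.1, -0.0, 0.8]
position: [0.5858, -0.068, 0.2777]
force: [0.0, -2.6, 4.3]
position: [0.5859, -0.069, 0.275]
force: [0.3, -7.1, 6.5]
position: [0.5861, -0.0691, 0.2721]
force: [-0.8, -6.9, 6.5]
[ 0.02004621 -0.00333346]
```

```bash
for i in 1 2 3 4; do python3 -m inch '0 0 .0015 0 0;0 0 .003 0 0;0 0 .004 0 0' | grep -E '^force|pos'; done
python3 - <<'E'
from h import *
print(toF(arm.observe()['position'])); arm.get_image("scene")
for q in ("handle_grip","clamp_pad"):
    for r in arm.place_of("scene",q)[:1]: print(q,round(r["conf"],2),plane("scene",r["point"]).round(4))
E
```

```text
position: [0.5864, -0.0706, 0.2688]
force: [1.1, -13.1, 11.4]
position: [0.5862, -0.0692, 0.2642]
force: [0.5, -3.7, 3.5]
position: [0.5854, -0.0662, 0.2589]
force: [-0.6, -0.2, 1.5]
position: [0.5856, -0.0669, 0.2556]
force: [-2.6, -0.9, 12.1]
[ 0.01996064 -0.00111387]
handle_grip 0.83 [0.193 0.028]
clamp_pad 0.49 [-0.0153  0.0564]
```

Run:
```python
from h import *
grips()
for i in range(2):
  arm.get_image("scene")
  for r in arm.silhouettes("scene","clamp_pad")[:2]: print(round(r["conf"],2),cv2.boundingRect(cv2.findNonZero(r["region"].astype(np.uint8))),plane("scene",r["point"]).round(4))
im=arm.get_image("scene"); old=cv2.imread("pics/s6.png")[:,:,::-1]
# dark pixels near pad on/over the blank
for n,i in (("s6",old),("now",im)):
    g=cv2.cvtColor(np.ascontiguousarray(i),cv2.COLOR_RGB2GRAY)[238:276,278:306]; ys,xs=np.nonzero(g<45); print(n,len(ys),ys.mean()+238,xs.mean()+278,ys.max()+238)
o=arm.observe(); print(o["force"])
```

```text
scene 0.77 px [231. 372.] plane yz [0.1885 0.0251] at z.057 [0.0368 0.1753]
  red 57 ends plane yz [[0.2202, 0.0121], [0.1592, 0.0322]] at z.057 [[0.0433, 0.2004], [0.0332, 0.1497]]
top 0.61 px [251. 267.] plane yz [0.193  0.0515] at z.057 [0.0191 0.1926]
  red 182 ends plane yz [[0.1516, 0.0517], [0.2258, 0.0313]] at z.057 [[0.0191, 0.1515], [0.0159, 0.2236]]
wrist 0.63 px [262. 621.] plane yz [0.1846 0.025 ] at z.057 [0.0078 0.1564]
  red 1774 ends plane yz [[0.2041, 0.017], [0.1449, 0.036]] at z.057 [[0.0052, 0.1666], [0.0115, 0.1295]]
s6 1 254.0 292.0 254
now 83 246.04819277108433 292.0120481927711 262
[-1.99530167 -0.57014986  9.69603733]
```

```bash
for i in 1 2 3 4; do python3 -m inch '0 0 .001 0 0;0 0 .002 0 0;0 0 .002 0 0' | grep -E '^force|pos'; done
python3 - <<'E'
from h import *
print(toF(arm.observe()['position'])); grips()
E
```

```text
position: [0.5856, -0.0674, 0.2545]
force: [-5.1, -1.7, 17.9]
position: [0.5857, -0.068, 0.2532]
force: [-5.9, -3.0, 23.7]
position: [0.5858, -0.0686, 0.2517]
force: [-6.6, -4.2, 28.7]
position: [0.5859, -0.0693, 0.2501]
force: [-8.1, -6.9, 32.2]
[ 0.01985121 -0.00349123]
scene 0.92 px [229. 373.] plane yz [0.1902 0.0327] at z.057 [0.0329 0.18  ]
  red 74 ends plane yz [[0.2267, 0.023], [0.1591, 0.0375]] at z.057 [[0.0378, 0.2113], [0.0304, 0.1516]]
top 0.72 px [249. 268.] plane yz [0.1895 0.0788] at z.057 [0.0236 0.1908]
  red 187 ends plane yz [[0.1514, 0.061], [0.2269, 0.0418]] at z.057 [[0.0206, 0.1515], [0.0176, 0.2255]]
  red 1283 ends plane yz [[0.1809, 0.0339], [0.1464, 0.0404]] at z.057 [[0.0105, 0.1592], [0.0129, 0.1333]]
```

```bash
python3 -m inch '0 0 -.01 0 0.03;0 0 -.03 0 .05;0 .02 -.07 .14 .05;0 .05 -.1 .28 .05;0 .08 -.1 .42 .05' >/dev/null; python3 -m inch '0 0 0 .14 .05;0 0 0 .29 .05;0 0 0 .43 .05;0 0 0 .58 .05;0 0 0 .72 .05' >/dev/null; python3 -m inch '0 0 0 .14 .05;0 0 0 .29 .05;0 0 0 .425 .05;0 0 0 .425 .05'|grep -E 'clock|^force'
python3 - <<'E'
from h import *
o,a=fix(); go(toW(.02,.188,.25),a+np.pi/2); print(toF(arm.observe()['position'])); grips()
arm.get_image("top")
for r in arm.silhouettes("top","calliper")[:1]:
    p=cv2.boxPoints(cv2.minAreaRect(cv2.findNonZero(r["region"].astype(np.uint8)))); print("cal",[toF(atz("top",(q[1],q[0]),.005)).round(3).tolist() for q in p])
E
```

```text
clock: 35.05
force: [0.1, -0.6, 0.1]
shift [ 0.1083 -0.0006  0.0967] yaw now 1.7651 roll -0.0029 tool z [-0.001 -0.    -1.   ] pos [0.5701 0.0124 0.3467] t 35.05
[0.0203612  0.07966204]
scene 0.88 px [232. 374.] plane yz [0.1939 0.0198] at z.057 [0.0395 0.1784]
  red 90 ends plane yz [[0.2261, 0.0077], [0.1602, 0.0276]] at z.057 [[0.0455, 0.2041], [0.0355, 0.1489]]
wrist 0.59 px [ 86. 325.] plane yz [0.1665 0.2428] at z.057 [0.0214 0.1848]
  red 2375 ends plane yz [[0.1783, 0.237], [0.1548, 0.222]] at z.057 [[0.0213, 0.2183], [0.021, 0.1494]]
cal [[0.069, 0.363], [0.083, 0.31], [-0.06, 0.268], [-0.075, 0.321]]
```

```bash
python3 -m inch '.04 0 .01 0 .05;.08 0 .03 0 .05;.096 0 .06 -.003 .05;.096 0 .1 -.003 .05;.096 0 .12 -.003 .05' | grep -E '^force|pos'; python3 -m inch '0 0 .015 0 .05;0 0 .03 0 .05;0 0 .035 0 .05;0 0 .035 0 .05' | grep -E '^force|pos'
python3 -c "
from h import *
print(toF(arm.observe()['position']))"
python3 -m inch '0 0 0 0 .0;0 0 0 0 0;0 0 0 0 0;0 0 0 0 0;0 0 0 0 0' 30
```

```text
position: [0.5505, 0.1072, 0.2246]
force: [-0.2, 0.2, -0.5]
position: [0.5518, 0.1058, 0.1921]
force: [-0.2, 0.4, 0.4]
[0.02066508 0.17488855]
clock: 36.85
position: [0.5527, 0.1064, 0.1929]
ee_rot: [1.988, 2.43, 0.004]
force: [1.2, 0.8, -1.5]
width: 0.181
gripper_force: 30.0
```

```bash
for i in 1 2 3 4 5; do python3 -m inch '0 0 -.0015 0 0;0 0 -.003 0 0;0 0 -.003 0 0' | grep -E '^force|pos'; done
python3 - <<'E'
from h import *
arm.get_image("scene")
for r in arm.place_of("scene","clamp_pad")[:1]: print("pad",round(r["conf"],2),plane("scene",r["point"]).round(4))
print(toF(arm.observe()['position']))
E
```

```text
position: [0.5526, 0.1064, 0.1954]
force: [7.0, 0.9, -9.4]
position: [0.5525, 0.1064, 0.1979]
force: [8.9, 1.1, -15.6]
position: [0.5525, 0.1064, 0.2006]
force: [9.4, -0.5, -19.4]
position: [0.5525, 0.1064, 0.2036]
force: [9.8, 0.5, -18.8]
position: [0.5525, 0.1063, 0.2068]
force: [8.5, -0.3, -15.4]
pad 0.45 [-0.0144  0.047 ]
[0.02148103 0.17519395]
```

```bash
for i in 1 2 3 4 5; do python3 -m inch '0 0 -.0015 0 0;0 0 -.003 0 0;0 0 -.003 0 0' | grep -E '^force|pos'; done
python3 - <<'E'
from h import *
arm.get_image("scene")
for r in arm.place_of("scene","clamp_pad")[:1]: print("pad",round(r["conf"],2),plane("scene",r["point"]).round(4))
print(toF(arm.observe()['position'])); grips()
E
```

```text
position: [0.5526, 0.1062, 0.2101]
force: [7.5, 0.1, -10.0]
position: [0.5527, 0.1061, 0.2137]
force: [5.7, -0.2, -3.1]
position: [0.5527, 0.106, 0.2173]
force: [4.6, 0.0, 5.0]
position: [0.5527, 0.1059, 0.2207]
force: [2.7, -0.2, 12.6]
position: [0.5527, 0.1059, 0.2238]
force: [2.8, -0.7, 11.4]
pad 0.5 [-0.0098  0.0376]
[0.02158042 0.17478303]
scene 0.86 px [225. 376.] plane yz [0.194 0.047] at z.057 [0.0254 0.1897]
wrist 0.87 px [277. 320.] plane yz [ 0.1219 -0.1118] at z.057 [0.0203 0.1926]
  red 6151 ends plane yz [[0.266, 0.282], [0.3349, 0.3372]] at z.057 [[0.0215, 0.2315], [0.0211, 0.1652]]
```

```bash
for i in 1 2 3; do python3 -m inch '0 0 -.001 0 0;0 0 -.002 0 0;0 0 -.002 0 0' | grep -E '^force|pos'; done
python3 - <<'E'
from h import *
arm.get_image("scene")
for r in arm.place_of("scene","clamp_pad")[:1]: print("pad",round(r["conf"],2),plane("scene",r["point"]).round(4))
for r in arm.place_of("scene","handle_grip")[:1]: print("grip",round(r["conf"],2),plane("scene",r["point"]).round(4))
E
```

```text
position: [0.5526, 0.106, 0.2252]
force: [5.3, -0.6, 4.7]
position: [0.5526, 0.1061, 0.2265]
force: [7.8, 0.2, -3.8]
position: [0.5525, 0.1061, 0.2278]
force: [11.0, 0.6, -12.9]
pad 0.44 [-0.0101  0.0264]
grip 0.6 [0.1885 0.0587]
```

```bash
python3 -m inch '0 0 .001 0 0;0 0 .002 0 0;0 0 .002 0 0' | grep -E '^force|pos';  python3 -m inch '0 0 .001 0 0;0 0 .0015 0 0;0 0 .0015 0 0' 3| grep -E '^force|pos'
python3 -m inch '0 0 0 0 .02;0 0 0 0 .035;0 0 0 0 .05;0 0 0 0 .05' | grep -E '^force|pos|wid'
python3 -m inch '0 0 -.03 0 .05;0 0 -.07 0 .05;0 0 -.11 0 .05;-.03 0 -.15 0 .05;-.07 0 -.18 0 .05' | grep -E '^force|pos|clock'; python3 -m inch '-.02 0 0 0 .05;-.04 0 0 0 .05;-.06 0 0 0 .05;-.08 0 0 0 .05;-.08 0 0 0 .05' | grep -E '^force|pos|clock'
python3 - <<'E'
from h import *
print(toF(arm.observe()['position'])); grips(); save("wrist","w9")
for c in ("scene","wrist"):
  for q in ("clamp_pad","blank"):
    for r in arm.place_of(c,q)[:3]: print(c,q,round(r["conf"],2),plane(c,r["point"]).round(4),"z.015",toF(atz(c,r["point"],.015)).round(4))
  print(c,proj(c,[toW(x,y,.031) for x,y in ((.065,.03),(-.025,.03),(-.025,-.09),(.065,-.09))]).round(1).tolist())
E
```

```text
position: [0.5526, 0.1061, 0.2263]
force: [7.9, 0.3, -2.4]
position: [0.5525, 0.1061, 0.2253]
force: [5.1, -0.8, 3.3]
position: [0.5508, 0.106, 0.2242]
force: [-0.4, 0.1, 0.4]
width: 0.426
clock: 42.9
position: [0.5653, 0.0387, 0.4067]
force: [1.5, -0.9, -0.8]
clock: 43.4
position: [0.5808, -0.0441, 0.4046]
force: [-0.7, -0.3, -0.5]
[0.01975714 0.02217449]
scene 0.95 px [224. 375.] plane yz [0.1934 0.0505] at z.057 [0.0235 0.1906]
  red 105 ends plane yz [[0.2289, 0.0556], [0.1557, 0.0567]] at z.057 [[0.0207, 0.2283], [0.0202, 0.1556]]
top 0.47 px [249. 264.] plane yz [0.1976 0.084 ] at z.057 [0.0245 0.1994]
  red 188 ends plane yz [[0.1501, 0.0817], [0.2264, 0.0764]] at z.057 [[0.0241, 0.1509], [0.0232, 0.2281]]
wrist 0.68 px [ 14. 325.] plane yz [0.119  0.3332] at z.057 [0.0216 0.1915]
  red 1505 ends plane yz [[0.1214, 0.33], [0.1146, 0.3156]] at z.057 [[0.0215, 0.2012], [0.0211, 0.1488]]
scene clamp_pad 0.43 [-0.012   0.0355] z.015 [ 0.0091 -0.0078]
scene clamp_pad 0.32 [ 0.1894 -0.3124] z.015 [0.1466 0.0897]
scene blank 0.95 [-0.2454  0.3331] z.015 [-0.2295 -0.2691]
scene blank 0.66 [-0.0318  0.0243] z.015 [ 0.0151 -0.0302]
scene blank 0.63 [-0.0718  0.3255] z.015 [-0.2207 -0.0098]
scene [[316.8, 274.5], [298.1, 241.4], [246.4, 262.8], [263.4, 297.7]]
wrist clamp_pad 0.64 [0.1107 0.4022] z.015 [ 0.0139 -0.0185]
wrist blank 0.85 [0.0953 0.3586] z.015 [ 0.0237 -0.0288]
wrist blank 0.57 [0.1048 0.3851] z.015 [-0.2186 -0.003 ]
wrist [[367.8, 207.1], [275.4, 206.8], [279.1, 317.0], [363.3, 317.2]]
```

Run:
```python
import cv2
g=cv2.cvtColor(cv2.imread('pics/w9.png'),6)
for r in (228,250,275,300): print(r,358,g[r,358:374].tolist())
for c in (285,295,350,360): print(c,200,g[200:216,c].tolist())
for r in (225,290): print("left",r,270,g[r,270:286].tolist())
```

```text
228 358 [230, 231, 232, 230, 231, 231, 229, 227, 223, 185, 209, 201, 137, 138, 136, 95]
250 358 [233, 234, 233, 232, 232, 230, 230, 233, 188, 211, 202, 199, 200, 200, 203, 201]
275 358 [234, 234, 233, 231, 231, 232, 232, 158, 208, 202, 201, 201, 205, 206, 206, 202]
300 358 [239, 239, 240, 239, 235, 237, 176, 200, 142, 99, 103, 103, 61, 39, 43, 80]
285 200 [52, 56, 54, 55, 64, 78, 84, 122, 220, 228, 228, 227, 227, 227, 227, 228]
295 200 [48, 85, 93, 160, 193, 203, 135, 114, 216, 229, 230, 232, 229, 229, 231, 231]
350 200 [79, 91, 94, 140, 194, 200, 186, 116, 194, 230, 233, 233, 232, 231, 233, 233]
360 200 [95, 97, 97, 97, 94, 86, 79, 86, 183, 228, 231, 230, 231, 231, 231, 230]
left 225 270 [66, 63, 67, 69, 63, 66, 66, 181, 170, 174, 169, 169, 173, 169, 239, 238]
left 290 270 [101, 101, 101, 102, 68, 65, 64, 66, 54, 235, 239, 239, 239, 239, 240, 240]
```

The handle is level at y 192, z 56 mm, the pad is down on the blank, and the blank's edges lie parallel to and against both bars. The robot is clear, so I'm handing in.

```bash
python3 -c "
from cell import arm
print(arm.sign_off())"
```

```text
the job is handed in; nothing more can be done
None
```

The job is handed in at about 44 s. By the last measurements the blank sits against both fence bars and the clamp is shut with its pad on it. My first push on the handle went too far and popped the pad back up. I recovered by pressing the clamp arm down (up to about 34 N) and lifting the handle back through its stop, and I did not see the judge's verdict.

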